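Refit the drive spindle of a tube carousel mixer

ROBOT

A 6-joint arm with a two-finger parallel gripper is mounted at the origin on a cart in front of the work surface, level with it; the furniture and walls round the work are solid. World frame = base frame: x ahead of the robot, y to its left, z up, the work surface at z = 0. Lengths are in m, angles in rad, forces in N, time in s.
With the tool pointing down it reaches from about 0.25 to 0.725 m from the base axis. Payload 9.7 kg.
Tool frame: the origin (TCP) lies between the finger pads; the fingertips stand ctrl.tcp_to_tips ahead of it and the grasp point (between the pads) lies 5 mm behind it (ctrl.tcp_to_tips is the distance from the TCP to the fingertips, in m); z points along the fingers, y is the direction in which the jaws open and shut (so a half turn about z gives the same grasp; the last joint's range is limited). The gripper opens to 85 mm and grips with 20 to 120 N. Pads are 22 mm wide; open, the fingers measure 114 mm over their backs; the gripper's body (76 mm by 85 mm) begins 54 mm behind the grasp point. The pads swing forward as they close: fully open they stand 13 mm farther back than shut.
Start: joints at [-1.348, 0.087, 0.176, 1.66, 0, 1.571], TCP at [0.122, -0.536, 0.245] pointing down, gripper open.
Joint ranges: [-3.13, 3.13], [-0.85, 1.81], [-1.15, 1.24], [-2.2, 2.28], [-1.44, 1.52], [-3.14, 3.14]. Speed limits (rad/s): [2.22, 2.22, 2.57, 3.14, 3.14, 3.14].

INTERFACE

Orientations are given as [roll, pitch, yaw] about the fixed x, y, z axes, in that order (R = Rz(yaw) Ry(pitch) Rx(roll)).
In Python, from station import ctrl gives the robot as it stands.
- The arm moves only by the tool send_rows, never from a script. Its argument "series" is a list of rows, each a list of 7 numbers: the shift along the tool's x, y, z as a fraction of full scale, then the turn, a rotation vector about the tool's x, y, z as a fraction of full scale, then the opening, from 0 (shut) to 1 (fully open). In form: [[x, y, z, wx, wy, wz, fingers], ...]. A call has 1 to 5 rows; each row is the pose to reach, as a shift and turn from the pose commanded when the call began, along the tool's axes at that moment; what a row does not reach only later rows make up. Full scale, the value 1, is 200 mm for a shift and 45 degrees for a turn. A row lasts 1/8 s, in which the tool goes at most 62.5 mm and 10.7 degrees, less where a joint would pass 70% of its speed; a pose out of reach is approached as far as the arm can. A call with a number of a shift or a turn outside -1 to 1 is refused whole. A call with a gripper value outside its range is refused whole. The fingers move at their own pace and stop on an object; the grip force is fixed at half the most. Time passes only in rows, so rows that repeat a pose let the fingers close. It gives the time, the measured TCP pose, the force and the opening at its end, in the units of the state.
- ctrl.sense(): the state, without advancing time (a new reading comes with each control period).
- ctrl.snapshot(name): name is "side" or "top" or "wrist"; returns the picture (384x512x3 uint8, blue, green, red); there is no depth.
- ctrl.calibration(name): a dict with "K" (3x3 intrinsics, pixels), "R" (3x3) and "t" (3): a world point X has camera coordinates R X + t. Camera axes: x right, y down, z forward; pixel columns grow to the right and rows downward; lengths in m; the calibration is good to about 2 mm. A picture is of the moment at which its call begins: read the wrist's pose just before it. calibration takes no time and is no camera call; for the wrist camera it gives the pose at the moment of the call.
- ctrl.job_done(): hands the job in, once; it reports no verdict.
The state is a dict: "time_s": time; "joints": joint angles; "qvel": joint speeds; "joint_torque": joint torques, N m; "tcp_pos": TCP position; "orientation": TCP orientation; "contact_force": force on the tool from outside, world axes, zero at the start; "torque": the same for the moment, N m; "finger_gap": finger opening in m.
Only numpy, scipy, OpenCV 4.12 (cv2) and the standard library are available. Lean on these libraries where they do the work, as an engineer would, in place of code of your own. Each camera call takes 0.05 s, during which the arm holds its last target. There are 200 camera calls.

TASK

The loaded tube carousel stands loose at the front of the mixer's deck and its drive spindle is parked in the stand. Slide the carousel back between its rails and up against its two locating pins so that its hub lies under the bush in the bridge, then thread the spindle down through the bush and the square hub and, pressing only lightly, turn it until its cross-shaped end drops into the hidden drive coupling and the collar sits flush on the bridge. Never force anything, keep the carousel flat on the deck, leave the other things on the table where they are, and let go of the spindle at the end.

Things in the scene. Friction and masses are not known exactly. Their poses are not given: they have to be found in the camera images.
- mixer: White bench mixer, 228 x 164 mm base, fixed. Origin: on its vertical drive axis at table level; x to its back, y to its left, z up. Deck top is 34 mm above the table, from 120 mm before the axis to 75 mm behind it, where a column rises. Its bridge, 46 mm wide, runs from the column to 23 mm before the axis; underside 108 mm, top 120 mm above the table, nothing above it.
- bush (a point): Centre of the round brass bush in the bridge, at the bridge's top face, on the drive axis. Bore 21.5 mm, 12 mm long, with a lead-in that opens to 26.5 mm over the top 5 mm. Axes as the mixer's.
- pins (a point): Midway between the feet of the two steel locating pins (10 mm thick, 26 mm tall) on the deck, 52 mm behind the drive axis and each 42 mm to one side. A carousel that touches both pins is centred on the drive axis to about 0.5 mm; touching one, to 1.5 mm. Push it there slowly and stop when the push stiffens.
- socket (a point): Centre of the top of the drive coupling in the deck, on the drive axis, 32 mm above the table: two crossed slots 6.6 mm wide, 14 mm deep. Carousel and bridge hide it, and the angle it stands at is unknown and differs each time (it repeats every 90 degrees); it is not in line with the carousel. Its gear resists turning (0.12 N m). Axes as the mixer's, not the coupling's.
- carousel: Loose pale-blue drum, 124 mm across, 38 mm high, about 0.4 kg with six capped tubes fixed in it (tops 71 mm above its underside, within 53 mm of its axis). Origin: centre of its underside, z up. It starts on the deck 26 to 40 mm before the drive axis, between two rails 10 mm high (1 mm play each side). It slides at 1 to 3 N and may turn as it is pushed.
- hub (a point): Centre of the square bore through the carousel's metal hub, at the hub's top, 40 mm above the carousel's underside. Bore 16 mm wide, opening to 21.6 mm over the top 5 mm; its sides are parallel to the carousel's x and y axes, which each pass through the middle of two of the eight wells. Axes as the carousel's.
- spindle: Smooth steel drive spindle, 142 mm long, about 0.2 kg, upright in the stand. Origin: centre of its lower end, z up along it. From there: cross-shaped end, 14 mm long, two chamfered bars 4.4 mm thick on the diagonals of the square above; square shank 14 mm wide to 60 mm; round journal 20 mm thick to 100 mm; collar; wing grip. The square's sides are parallel to the wing's faces.
- tip (a point): Centre of the spindle's lower end (its origin). Home, it is 100 mm below the bridge top, 12 mm deep in the coupling. While its cross is out of line with the slots (by more than about 8 degrees) it stands on top of the coupling, 10 to 12 mm higher. In the hub it turns the carousel along with it.
- collar (a point): Centre of the underside of the spindle's collar (32 mm across, 6 mm high), 100 mm above its lower end. Home, it rests flush on the bridge top.
- wing (a point): Point to hold the spindle, in its teal wing grip, 128 mm above its lower end. The wing is 36 mm wide along the spindle's x, 12 mm thick along its y and 36 mm high (106 to 142 mm above the lower end). Pinch it across the 12 mm (along the spindle's y).
- stand: Round dark foot 72 mm across with a white tube, 40 mm across and 50 mm high, that holds the spindle upright, its lower end 8 mm above the table; fixed. Origin: centre of its underside. Lift the spindle 45 mm or more straight up to free it. It stands left or right of the mixer.
- timer: Bystander: white kitchen-style timer, 62 x 67 x 20 mm, lying on the other side of the mixer from the stand. Origin: centre of its underside.
- scanner: Bystander: dark hand-held code scanner, 180 x 63 x 41 mm, lying at the right. Origin: centre of its underside.
- marker: Bystander: white marker pen with black cap, 135 mm long. Origin: centre of its underside.
- kit_box: Bystander: small carton with a purple panel, 65 x 101 x 50 mm. Origin: centre of its underside.
- swab_pouch_a: Bystander: sealed swab pouch, 26 x 185 x 10 mm. Origin: centre of its underside.
- swab_pouch_b: Bystander: sealed swab pouch, 26 x 185 x 10 mm. Origin: centre of its underside.

How it is judged:
By the outcome, as a careful person would: the job done as asked, in the order asked, and still so for the second after the job is handed in, with the robot touching nothing.
It also fails if it takes over 70 s, if anything falls off the work surface, if the arm or the gripper's body presses on something with over 40 N, if the wrist force passes 120 N, or if a joint passes its speed limit or range.

## Working session

There is one attempt and no reset: what is moved stays moved. The work goes in short steps, Python scripts to look and compute and a tool call to move; the robot and the scene stay as the last step left them, time stands still between calls to the robot, and variables do not carry over. Pictures are saved under pics/ and viewed, about 8 in all and at most 12, crops included, and the job is handed in when it is done.

Besides the shell and the picture viewer there is one more tool, called after "Emit:" by a JSON object that holds its "method" and its "body", one argument or row to a line. send_rows: Moves the arm, as the interface text tells. Shift numbers are shares of 200 mm and turn numbers shares of 45 degrees, none past 1 either way. Its arguments: {"type":"object","properties":{"series":{"type":"array"}},"required":["series"]}

```bash
mkdir -p pics; ls
python3 - <<'E'
from station import ctrl
import cv2,numpy as np
s=ctrl.sense();print(s,ctrl.tcp_to_tips)
a=ctrl.snapshot("top");b=ctrl.snapshot("side")
cv2.imwrite("pics/top.png",a);cv2.imwrite("pics/side.png",b)
cv2.imwrite("pics/top_b.png",cv2.resize(a,(800,600),interpolation=cv2.INTER_CUBIC))
cv2.imwrite("pics/side_b.png",cv2.resize(b,(800,600),interpolation=cv2.INTER_CUBIC))
for n in("top","side","wrist"):print(n,ctrl.calibration(n))
E
```

```text
pics
{'time_s': 0.0, 'joints': array([-1.34801731e+00,  8.74549506e-02,  1.75114236e-01,  1.65979013e+00,
        4.32987388e-05,  1.57080983e+00]), 'qvel': array([-0.00038655, -0.0003991 , -0.0010159 ,  0.00021595, -0.00127049,
        0.00161866]), 'joint_torque': array([ 4.49500812e-04, -5.20383954e+01,  4.64807940e+01,  1.61785068e-02,
        1.93490723e-05,  8.82787901e-06]), 'tcp_pos': array([ 0.12148168, -0.536197  ,  0.24457566]), 'orientation': array([-3.14025814e+00, -4.32806818e-05,  2.22765453e-01]), 'contact_force': array([ 0.27560787, -0.63517614, -0.1401271 ]), 'torque': array([ 0.03282718, -0.00396257, -0.00360554]), 'finger_gap': 0.08529443389744998} 0.014
top {'K': array([[428.03577543,   0.        , 258.59397792],
       [  0.        , 428.03577543, 190.82158961],
       [  0.        ,   0.        ,   1.        ]]), 'R': array([[ 3.05138135e-03, -9.99995159e-01, -6.09394153e-04],
       [-9.85068820e-01, -2.90093563e-03, -1.72136589e-01],
       [ 1.72133987e-01,  1.12554955e-03, -9.85072903e-01]]), 't': array([-0.10556112,  0.53981199,  1.40614192])}
side {'K': array([[346.84579945,   0.        , 254.96049877],
       [  0.        , 346.84579945, 189.77616064],
       [  0.        ,   0.        ,   1.        ]]), 'R': array([[-0.88261274, -0.46959218,  0.02186149],
       [-0.25127833,  0.43196088, -0.86618069],
       [ 0.39730837, -0.76999544, -0.49925252]]), 't': array([0.40168874, 0.26744319, 0.92233555])}
wrist {'K': array([[338.16694311,   0.        , 261.55926662],
       [  0.        , 338.16694311, 193.83187829],
       [  0.        ,   0.        ,   1.        ]]), 'R': array([[ 0.22193405, -0.97506087, -0.00125619],
       [-0.93572003, -0.21334158,  0.28091529],
       [-0.27417751, -0.06116923, -0.95973174]]), 't': array([-0.5506717 , -0.03785169,  0.37772083])}
```

View pics/top_b.png

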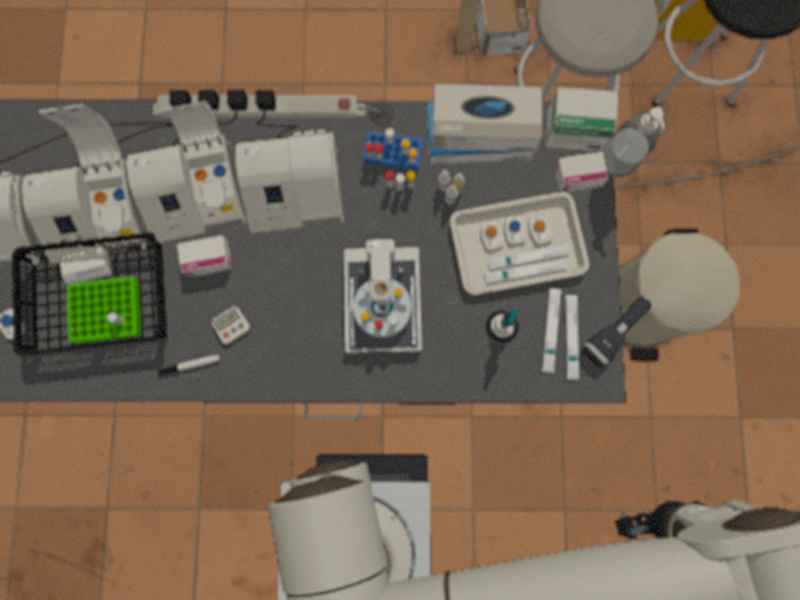

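View pics/side_b.png

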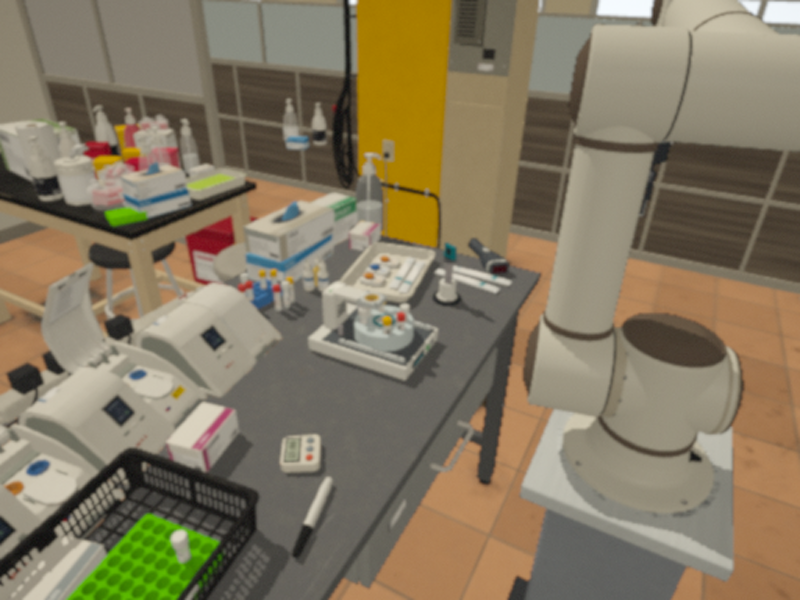

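The top view shows the mixer at about (381,300), with its yaw near 0, and the stand on the right at (502,326) with the teal wing. I'll convert these to world coordinates.

```bash
cat > h.py <<'E'
from station import ctrl
import cv2,numpy as np
def ray(cal,u,v,z):
    R,t=cal["R"],cal["t"];c=-R.T@t;d=R.T@np.linalg.inv(cal["K"])@[u,v,1]
    return c+d*(z-c[2])/d[2]
def proj(cal,X):
    p=cal["K"]@(cal["R"]@np.array(X)+cal["t"]);return p[:2]/p[2]
def big(img,box,name,size=(800,600)):
    x0,y0,x1,y1=box;cv2.imwrite(f"pics/{name}.png",cv2.resize(img[y0:y1,x0:x1],size,interpolation=cv2.INTER_CUBIC))
def st():
    s=ctrl.sense();print("t",round(s["time_s"],2),"tcp",s["tcp_pos"].round(4),"rpy",s["orientation"].round(4),"F",s["contact_force"].round(1),"T",s["torque"].round(2),"gap",round(s["finger_gap"],4),"j",s["joints"].round(2));return s
E
python3 - <<'E'
from h import *
a=cv2.imread("pics/top.png");c=ctrl.calibration("top")
k=.64
for n,u,v,z in [("FL",344,353,.03),("FR",422,353,.03),("BL",344,248,.03),("BR",422,248,.03),("stand",502,327,0),("wing",511,318,.13),("car",381,308,.072),("bushish",381,288,.12)]:
    print(n,ray(c,u*k,v*k,z).round(4))
big(a,(200,140,360,260),"topcrop")
E
```

```text
FL [0.422  0.0258 0.03  ]
FR [ 0.4225 -0.1432  0.03  ]
BL [0.6561 0.0302 0.03  ]
BR [ 0.6566 -0.1435  0.03  ]
stand [ 0.4838 -0.3222  0.    ]
wing [ 0.4852 -0.3218  0.13  ]
car [ 0.5143 -0.055   0.072 ]
bushish [ 0.5485 -0.0563  0.12  ]
```

View pics/topcrop.png

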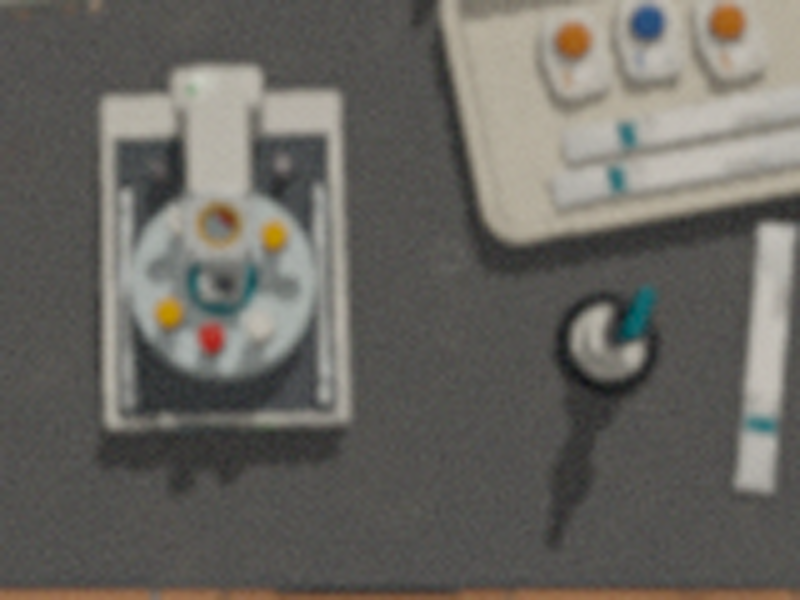

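```bash
cat >> h.py <<'E'
from scipy.spatial.transform import Rotation as Ro
def plan(tgt,yaw,cur=None):
    "fractions from current measured pose to a tool-down pose"
    s=ctrl.sense();R0=Ro.from_euler("xyz",s["orientation"]);R1=Ro.from_euler("xyz",[np.pi,0,yaw])
    d=R0.inv().apply(np.array(tgt)-s["tcp_pos"])/.2;w=(R0.inv()*R1).as_rotvec()/(np.pi/4)
    print("plan",d.round(4),w.round(4),"dist",np.linalg.norm(d*.2).round(4))
E
python3 - <<'E'
from h import *
s=st();w=ctrl.calibration("wrist");R,t=w["R"],w["t"]
Rt=Ro.from_euler("xyz",s["orientation"]).as_matrix()
print("cam in tool",Rt.T@(-R.T@t-s["tcp_pos"]),"\n",Rt.T@R.T)
c=ctrl.calibration("top")
f=lambda x,y,z:ray(c,200+x/5,140+y/5,z).round(4)
print("bush",f(220,224,.12),"car",f(225,287,.072),"hub",f(222,285,.074),"stand",f(607,343,0),"wing",f(637,315,.14))
for n,x,y in[("FL",107,430),("BL",100,95),("FR",350,428),("BR",343,92)]:print(n,f(x,y,.034))
plan([.40,-.06,.25],0.0)
E
```

```text
t 0.1 tcp [ 0.1215 -0.5362  0.2447] rpy [-3.1404  0.      0.2227] F [-0.1 -0.2  0. ] T [ 0.01 -0.   -0.04] gap 0.0853 j [-1.35  0.09  0.18  1.66 -0.    1.57]
cam in tool [ 0.07034118  0.00111388 -0.12779017] 
 [[ 1.05045134e-03 -9.59735100e-01 -2.80904670e-01]
 [ 9.99999447e-01  1.02160924e-03  2.49111258e-04]
 [ 4.78939871e-05 -2.80904776e-01  9.59735643e-01]]
bush [ 0.5469 -0.0568  0.12  ] car [ 0.5134 -0.0588  0.072 ] hub [ 0.5144 -0.0569  0.074 ] stand [ 0.4861 -0.3226  0.    ] wing [ 0.4854 -0.3214  0.14  ]
FL [0.4214 0.0213 0.034 ]
BL [0.6541 0.0303 0.034 ]
FR [ 0.4233 -0.1428  0.034 ]
BR [ 0.6567 -0.1383  0.034 ]
plan [ 1.8842 -2.0146 -0.0243] [-1.500e-03  2.000e-04  2.836e-01] dist 0.5517
```

Emit:
{"method": "send_rows", "body": {
  "series": [
    [1,-0.92,0,0,0,0.28,1],
    [1,-0.92,0,0,0,0.28,1],
    [1,-0.92,0,0,0,0.28,1],
    [1,-0.92,0,0,0,0.28,1],
    [1,-0.92,0,0,0,0.28,1]
  ]
}}

```text
time_s: 0.72
tcp_pos: [0.277, -0.3104, 0.2454]
orientation: [-3.142, -0.0, 0.006]
contact_force: [0.2, -0.3, -0.5]
finger_gap: 0.0855
```

```bash
python3 -c "
from h import *
st();plan([.455,-.057,.2],0.02)"
```

```text
t 0.72 tcp [ 0.277  -0.3104  0.2454] rpy [-3.1416e+00 -4.0000e-04  5.6000e-03] F [ 0.2 -0.3 -0.5] T [-0.06 -0.01  0.  ] gap 0.0855 j [-0.84 -0.23 -0.12  1.68  0.    2.29]
plan [ 0.897  -1.2618  0.2272] [-0.     -0.0005 -0.0183] dist 0.3129
```

Emit:
{"method": "send_rows", "body": {
  "series": [
    [0.9,-1,0.2,0,0,-0.02,1],
    [0.9,-1,0.2,0,0,-0.02,1],
    [0.9,-1,0.2,0,0,-0.02,1],
    [0.9,-1,0.2,0,0,-0.02,1],
    [0.9,-1,0.2,0,0,-0.02,1]
  ]
}}

```text
time_s: 1.35
tcp_pos: [0.4565, -0.1096, 0.2041]
orientation: [-3.141, 0.001, 0.022]
contact_force: [-0.3, -0.5, -1.1]
finger_gap: 0.0854
```

Emit:
{"method": "send_rows", "body": {
  "series": [
    [0,-0.27,0,0,0,0,0],
    [0,-0.27,0,0,0,0,0],
    [0,-0.27,0,0,0,0,0]
  ]
}}

```text
time_s: 1.72
tcp_pos: [0.4543, -0.0583, 0.2051]
orientation: [3.141, 0.0, 0.019]
contact_force: [-0.5, 0.0, 1.0]
finger_gap: 0.0321
```

```bash
python3 -c "
from h import *
st();c=ctrl.calibration('wrist');a=ctrl.snapshot('wrist');cv2.imwrite('pics/w1.png',a);np.savez('w1',**c);big(a,(0,0,512,384),'w1b')"
```

```text
t 1.73 tcp [ 0.4543 -0.0583  0.2051] rpy [3.1414e+00 3.0000e-04 1.9400e-02] F [-0.5  0.   1. ] T [-0.    0.03  0.02] gap 0.0321 j [-0.13 -0.14 -0.13  1.59 -0.    2.99]
```

View pics/w1b.png

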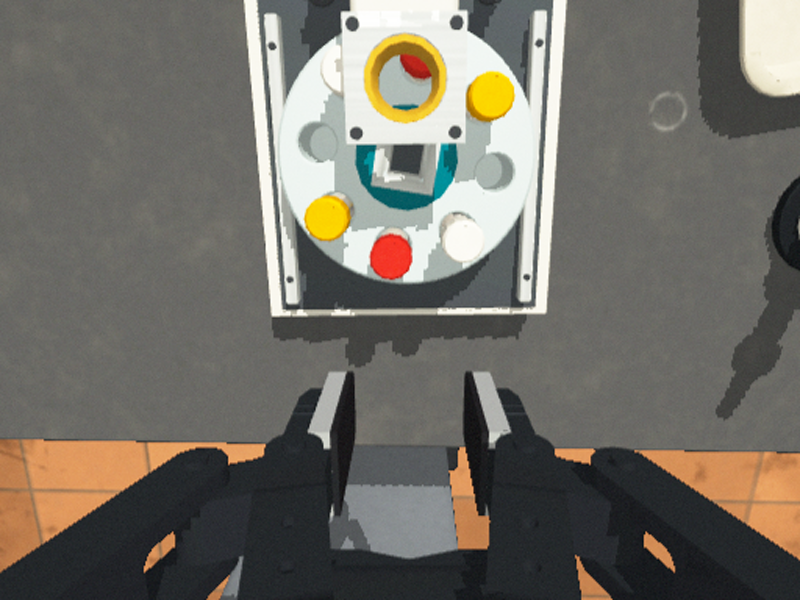

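Run:
```python
from h import *
c=dict(np.load("w1.npz"));k=.64
f=lambda u,v,z:ray(c,u*k,v*k,z)
for n,u,v,z in[("bush",405,78,.12),("scrFL",357,133,.12),("scrFR",456,132,.12),("scrBL",352,22,.12),("scrBR",460,22,.12),("rFL",290,280,.044),("rFR",526,277,.044),("rBL",272,46,.044),("rBR",539,43,.044),("wL",318,142,.072),("wR",494,171,.072),("hubBL",373,187,.074),("hubBR",434,196,.074)]:
    print(n,f(u,v,z).round(4))
p,q=f(318,142,.072),f(494,171,.072);d=q-p
print("car c",(p+q)/2,"yaw",np.arctan2(d[0],-d[1])*-1+0, np.degrees(np.arctan2(d[0],-d[1])))
p,q=f(373,187,.074),f(434,196,.074);d=q-p;print(np.degrees(np.arctan2(d[0],-d[1])))
for a,b in[((290,280),(272,46)),((526,277),(539,43))]:
    d=f(*b,.044)-f(*a,.044);print("rail yaw",np.degrees(np.arctan2(d[1],d[0])))
plan([.415,-.058,.13],0.02)
```

```text
bush [ 0.55   -0.0563  0.12  ]
scrFL [ 0.53   -0.0382  0.12  ]
scrFR [ 0.5312 -0.0762  0.12  ]
scrBL [ 0.5684 -0.0367  0.12  ]
scrBR [ 0.5692 -0.0759  0.12  ]
rFL [0.4523 0.0071 0.044 ]
rFR [ 0.4568 -0.1255  0.044 ]
rBL [0.5724 0.011  0.044 ]
rBR [ 0.5764 -0.1221  0.044 ]
wL [ 0.5268 -0.0153  0.072 ]
wR [ 0.5152 -0.0993  0.072 ]
hubBL [ 0.5066 -0.0414  0.074 ]
hubBR [ 0.503  -0.0708  0.074 ]
car c [ 0.52098698 -0.05730949  0.072     ] yaw 0.13707244857504747 -7.853672790874235
-7.070912147134833
rail yaw 1.8369439405589685
rail yaw 1.6504601997791064
plan [-0.1962 -0.0073  0.3759] [ 0.0002  0.0002 -0.002 ] dist 0.0848
```

Emit:
{"method": "send_rows", "body": {
  "series": [
    [-0.12,0,0,0,0,-0.01,0],
    [-0.12,0,0.3,0,0,-0.01,0],
    [-0.12,0,0.5,0,0,-0.01,0],
    [-0.12,0,0.69,0,0,-0.01,0],
    [-0.12,0,0.69,0,0,-0.01,0]
  ]
}}

```text
time_s: 2.4
tcp_pos: [0.4285, -0.0595, 0.0651]
orientation: [-3.141, 0.005, 0.025]
contact_force: [-0.3, -0.5, 0.9]
finger_gap: 0.0002
```

```bash
python3 -c "
from h import *
st();plan([.43,-.060,.067],0.03);plan([.4765,-.0586,.067],0.03)"
```

```text
t 2.4 tcp [ 0.4285 -0.0595  0.0651] rpy [-3.1409  0.0046  0.0246] F [-0.3 -0.5  0.9] T [-0.01 -0.04  0.04] gap 0.0002 j [-0.14 -0.18 -0.43  1.33 -0.    2.98]
plan [ 0.0076  0.0029 -0.0095] [-0.0008  0.0059 -0.0069] dist 0.0025
plan [ 0.2402  0.0016 -0.0106] [-0.0008  0.0059 -0.0069] dist 0.0481
```

Emit:
{"method": "send_rows", "body": {
  "series": [
    [0.06,0,-0.01,0,0,-0.007,0],
    [0.08,0,-0.01,0,0,-0.007,0],
    [0.1,0,-0.01,0,0,-0.007,0],
    [0.12,0,-0.01,0,0,-0.007,0],
    [0.14,0,-0.01,0,0,-0.007,0]
  ]
}}

```text
time_s: 3.02
tcp_pos: [0.4585, -0.0579, 0.0694]
orientation: [-3.142, 0.0, 0.032]
contact_force: [-2.3, 0.1, 1.6]
finger_gap: 0.0003
```

Emit:
{"method": "send_rows", "body": {
  "series": [
    [0.015,0,0,0,0,0,0],
    [0.03,0,0,0,0,0,0],
    [0.045,0,0,0,0,0,0],
    [0.055,0,0,0,0,0,0],
    [0.065,0,0,0,0,0,0]
  ]
}}

```text
time_s: 3.65
tcp_pos: [0.4714, -0.0576, 0.0693]
orientation: [3.142, 0.0, 0.032]
contact_force: [-2.5, 0.6, 1.3]
finger_gap: 0.0001
```

Emit:
{"method": "send_rows", "body": {
  "series": [
    [0.005,0,0,0,0,0,0],
    [0.01,0,0,0,0,0,0],
    [0.015,0,0,0,0,0,0]
  ]
}}

```text
time_s: 4.03
tcp_pos: [0.4744, -0.0574, 0.0693]
orientation: [-3.142, 0.0, 0.032]
contact_force: [-2.7, 0.6, 0.7]
finger_gap: 0.0002
```

Emit:
{"method": "send_rows", "body": {
  "series": [
    [0.004,0,0,0,0,0,0],
    [0.008,0,0,0,0,0,0],
    [0.008,0,0,0,0,0,0]
  ]
}}

```text
time_s: 4.4
tcp_pos: [0.476, -0.0574, 0.0693]
orientation: [-3.142, -0.0, 0.032]
contact_force: [-0.7, 0.3, -0.2]
finger_gap: -0.0001
```

Emit:
{"method": "send_rows", "body": {
  "series": [
    [0.005,0,0,0,0,0,0],
    [0.01,0,0,0,0,0,0]
  ]
}}

```text
time_s: 4.65
tcp_pos: [0.4773, -0.0573, 0.0692]
orientation: [-3.141, 0.001, 0.032]
contact_force: [-8.8, 1.0, 4.7]
finger_gap: -0.0001
```

Emit:
{"method": "send_rows", "body": {
  "series": [
    [0.004,0,0,0,0,0,0],
    [0.008,0,0,0,0,0,0]
  ]
}}

```text
time_s: 4.9
tcp_pos: [0.4775, -0.0571, 0.0692]
orientation: [-3.141, 0.004, 0.032]
contact_force: [-15.4, 1.4, 10.5]
finger_gap: 0.0001
```

Emit:
{"method": "send_rows", "body": {
  "series": [
    [-0.03,0,0,0,0,0,0],
    [-0.12,0,0,0,0,0,0],
    [-0.15,0,-0.3,0,0,0,0.5],
    [-0.1,0,-0.69,0,0,0,1],
    [-0.1,0,-0.69,0,0,0,1]
  ]
}}

```text
time_s: 5.52
tcp_pos: [0.4612, -0.0581, 0.2116]
orientation: [3.141, -0.007, 0.032]
contact_force: [0.2, -0.6, -0.5]
finger_gap: 0.0541
```

```bash
python3 -c "
from h import *
st();c=ctrl.calibration('wrist');a=ctrl.snapshot('wrist');cv2.imwrite('pics/w2.png',a);np.savez('w2',**c);big(a,(120,0,400,210),'w2b')"
```

```text
t 5.53 tcp [ 0.4612 -0.0581  0.2116] rpy [ 3.1406 -0.0069  0.032 ] F [ 0.2 -0.6 -0.5] T [ 0.01 -0.05  0.01] gap 0.0541 j [-0.13 -0.13 -0.1   1.59  0.    2.98]
```

View pics/w2b.png

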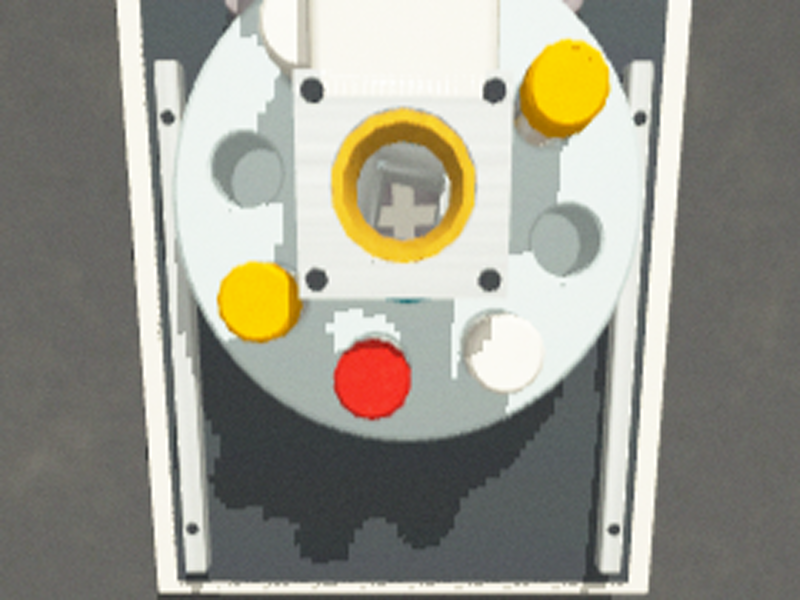

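Run:
```python
from h import *
c=dict(np.load("w2.npz"))
f=lambda u,v,z:ray(c,120+u*.35,v*.35,z)
p,q=f(247,168,.072),f(566,240,.072);d=q-p
print("car",(p+q)/2,"yaw",np.degrees(np.arctan2(d[0],-d[1])))
print("bush",f(404,185,.12)); print("cross",f(407,212,.032))
for u,v in[(312,90),(494,90),(317,279),(489,279)]:print(f(u,v,.12).round(4))
a=cv2.imread("pics/w2.png")
# rectify z=.032 plane: 20px/mm*... 40mm window; up=+x, left=+y
cx,cy=f(407,212,.032)[:2];W=.015
src=np.array([proj(c,[cx+i*W,cy+j*W,.032]) for i,j in((1,1),(1,-1),(-1,-1),(-1,1))],np.float32)
H=cv2.getPerspectiveTransform(src,np.array([[0,0],[600,0],[600,600],[0,600]],np.float32))
cv2.imwrite("pics/cross.png",cv2.warpPerspective(a,H,(600,600),flags=cv2.INTER_CUBIC))
# next: view of the spindle
plan([.43,-.322,.26],0.03)
```

```text
car [ 0.54947937 -0.05761779  0.072     ] yaw -10.117440968958547
bush [ 0.55001232 -0.05651439  0.12      ]
cross [ 0.55007492 -0.05745996  0.032     ]
[ 0.5679 -0.0368  0.12  ]
[ 0.5692 -0.0746  0.12  ]
[ 0.5301 -0.0381  0.12  ]
[ 0.5313 -0.0757  0.12  ]
plan [-0.1972  1.314  -0.2411] [ 0.0013 -0.0087  0.0025] dist 0.2701
```

View pics/cross.png

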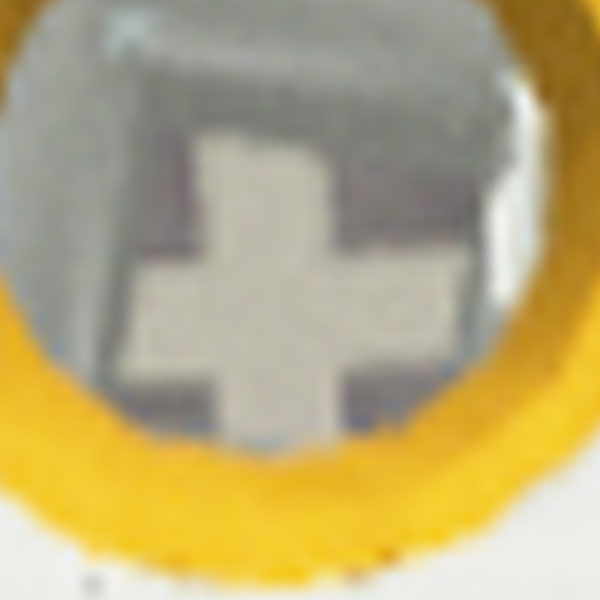

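Emit:
{"method": "send_rows", "body": {
  "series": [
    [0,0.2,0,0,0,0,0],
    [0,0.2,0.15,0,0,0,0],
    [0,0.2,0.4,0,0,0,0],
    [0,0.2,0.69,0,0,0,0],
    [0,0.2,0.69,0,0,0,0]
  ]
}}

```text
time_s: 6.2
tcp_pos: [0.4576, -0.0973, 0.065]
orientation: [-3.14, 0.008, 0.032]
contact_force: [-0.8, -0.3, 0.5]
finger_gap: -0.0001
```

Emit:
{"method": "send_rows", "body": {
  "series": [
    [0.05,0,0,0,0,0,0],
    [0.07,0,0,0,0,0,0],
    [0.08,0,0,0,0,0,0],
    [0.09,0,0,0,0,0,0],
    [0.095,0,0,0,0,0,0]
  ]
}}

```text
time_s: 6.82
tcp_pos: [0.48, -0.0973, 0.0695]
orientation: [3.142, -0.0, 0.032]
contact_force: [-0.8, 0.2, 0.9]
finger_gap: -0.0
```

Emit:
{"method": "send_rows", "body": {
  "series": [
    [0.008,0,0,0,0,0,0],
    [0.016,0,0,0,0,0,0],
    [0.02,0,0,0,0,0,0]
  ]
}}

```text
time_s: 7.2
tcp_pos: [0.4839, -0.0972, 0.0693]
orientation: [-3.142, 0.0, 0.032]
contact_force: [-0.7, 0.2, -0.9]
finger_gap: -0.0001
```

Emit:
{"method": "send_rows", "body": {
  "series": [
    [0.006,0,0,0,0,0,0],
    [0.01,0,0,0,0,0,0]
  ]
}}

```text
time_s: 7.45
tcp_pos: [0.4859, -0.0971, 0.0693]
orientation: [-3.142, -0.0, 0.032]
contact_force: [-1.0, -0.1, 0.2]
finger_gap: -0.0001
```

Emit:
{"method": "send_rows", "body": {
  "series": [
    [0.006,0,0,0,0,0,0],
    [0.01,0,0,0,0,0,0]
  ]
}}

```text
time_s: 7.7
tcp_pos: [0.4879, -0.097, 0.0693]
orientation: [-3.142, 0.0, 0.032]
contact_force: [0.4, 0.3, -0.2]
finger_gap: 0.0
```

Emit:
{"method": "send_rows", "body": {
  "series": [
    [0.006,0,0,0,0,0,0],
    [0.01,0,0,0,0,0,0]
  ]
}}

```text
time_s: 7.95
tcp_pos: [0.4886, -0.097, 0.0691]
orientation: [3.142, 0.003, 0.032]
contact_force: [-9.6, -1.1, 5.2]
finger_gap: -0.0002
```

Emit:
{"method": "send_rows", "body": {
  "series": [
    [0.005,0,0,0,0,0,0],
    [0.01,0,0,0,0,0,0]
  ]
}}

```text
time_s: 8.2
tcp_pos: [0.489, -0.097, 0.069]
orientation: [3.141, 0.006, 0.032]
contact_force: [-19.3, -1.4, 10.8]
finger_gap: -0.0
```

Emit:
{"method": "send_rows", "body": {
  "series": [
    [-0.04,0.02,0,0,0,0,0],
    [-0.1,0.05,0,0,0,0,0],
    [-0.15,0,-0.3,0,0,0,0.5],
    [-0.15,-0.2,-0.69,0,0,0,1],
    [-0.15,-0.2,-0.69,0,0,0,1]
  ]
}}

```text
time_s: 8.82
tcp_pos: [0.4609, -0.0575, 0.211]
orientation: [3.141, -0.005, 0.032]
contact_force: [0.8, -0.2, -0.9]
finger_gap: 0.0545
```

```bash
python3 -c "
from h import *
st();c=ctrl.calibration('wrist');a=ctrl.snapshot('wrist');cv2.imwrite('pics/w3.png',a);np.savez('w3',**c);big(a,(120,0,400,210),'w3b')"
```

```text
t 8.82 tcp [ 0.4609 -0.0575  0.211 ] rpy [ 3.141  -0.0051  0.0321] F [ 0.8 -0.2 -0.9] T [-0.03 -0.06  0.01] gap 0.0545 j [-0.12 -0.13 -0.11  1.59  0.    2.99]
```

View pics/w3b.png

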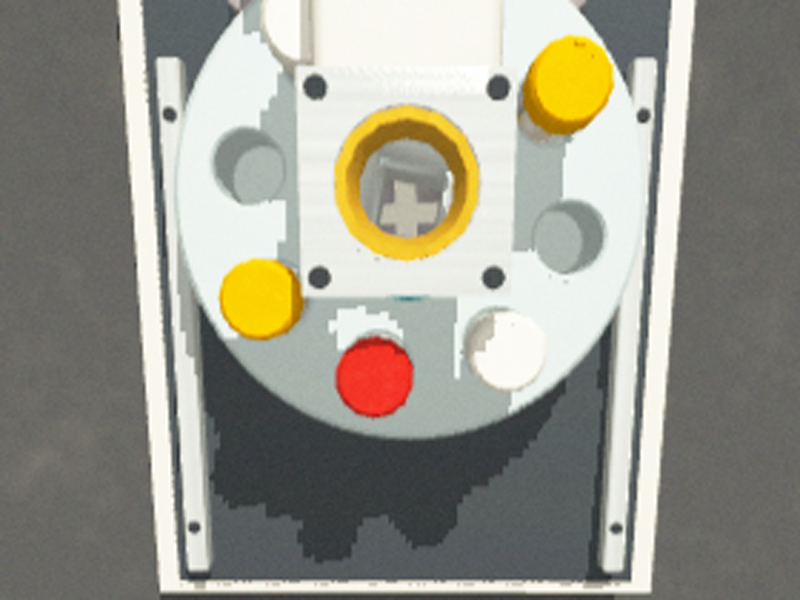

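Emit:
{"method": "send_rows", "body": {
  "series": [
    [-0.15,1,-0.24,0,0,0,1],
    [-0.15,1,-0.24,0,0,0,1],
    [-0.15,1,-0.24,0,0,0,1],
    [-0.15,1,-0.24,0,0,0,1],
    [-0.15,1,-0.24,0,0,0,1]
  ]
}}

```text
time_s: 9.5
tcp_pos: [0.4364, -0.2599, 0.2548]
orientation: [-3.141, 0.0, 0.029]
contact_force: [-0.2, -0.7, -0.6]
finger_gap: 0.0854
```

Emit:
{"method": "send_rows", "body": {
  "series": [
    [0,0.3,0,0,0,0,1],
    [0,0.3,0,0,0,0,1],
    [0,0.3,0,0,0,0,1]
  ]
}}

```text
time_s: 9.88
tcp_pos: [0.4389, -0.3176, 0.2547]
orientation: [-3.141, 0.001, 0.033]
contact_force: [0.7, 0.6, -0.3]
finger_gap: 0.0855
```

```bash
python3 -c "
from h import *
st();c=ctrl.calibration('wrist');a=ctrl.snapshot('wrist');cv2.imwrite('pics/w4.png',a);np.savez('w4',**c)
u,v=proj(c,[.4855,-.322,.14]);print(u,v);x0,y0=max(0,int(u-80)),max(0,int(v-60));print(x0,y0);big(a,(x0,y0,x0+160,y0+120),'w4b')"
```

```text
t 9.88 tcp [ 0.4389 -0.3176  0.2547] rpy [-3.1406e+00  7.0000e-04  3.2600e-02] F [ 0.7  0.6 -0.3] T [0.01 0.01 0.02] gap 0.0855 j [-0.63  0.07  0.18  1.68  0.    2.48]
268.30257103839193 130.26540625949806
188 70
```

View pics/w4b.png

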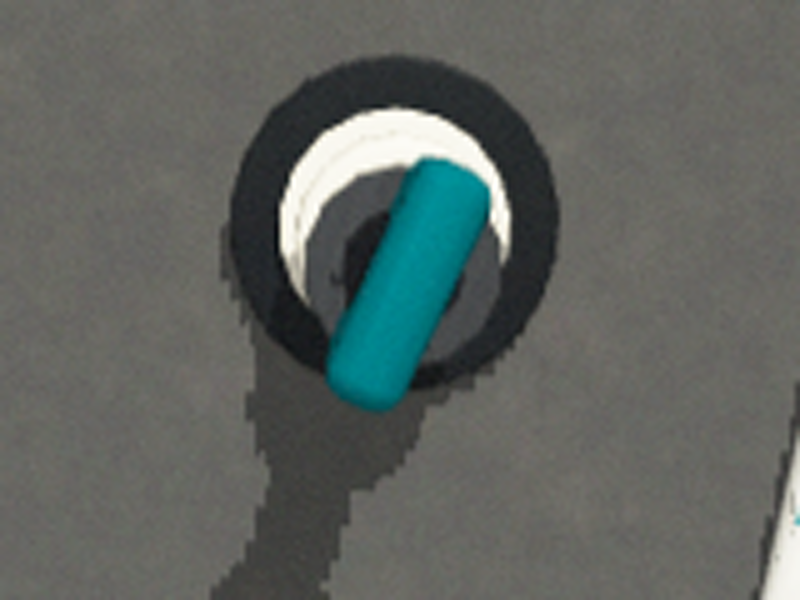

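Run:
```python
from h import *
c=dict(np.load("w4.npz"))
f=lambda u,v,z:ray(c,188+u/5,70+v/5,z)
a,b=f(367,388,.150),f(455,173,.150);d=b-a
print("wing",(a+b)/2,"yaw",np.degrees(np.arctan2(d[1],d[0])),np.linalg.norm(d))
print("collar",f(403,265,.114),"stand foot",f(395,222,.01),"tube",f(395,225,.05))
```

```text
wing [ 0.48906202 -0.32285998  0.15      ] yaw -20.301839566684148 0.030953792887223986
collar [ 0.48851638 -0.32258336  0.114     ] stand foot [ 0.48936268 -0.32279653  0.01      ] tube [ 0.4909726 -0.3221607  0.05     ]
```

Emit:
{"method": "send_rows", "body": {
  "series": [
    [0.25,0.03,0.1,0,0,-1,1],
    [0.25,0.03,0.1,0,0,-1,1],
    [0.25,0.03,0.1,0,0,-1,1],
    [0.25,0.03,0.1,0,0,-1,1],
    [0.25,0.03,0.1,0,0,-1,1]
  ]
}}

```text
time_s: 10.55
tcp_pos: [0.4893, -0.3218, 0.2356]
orientation: [3.141, -0.0, 0.819]
contact_force: [-0.1, 0.1, 0.7]
finger_gap: 0.0856
```

Emit:
{"method": "send_rows", "body": {
  "series": [
    [0,0,0,0,0,-1,1],
    [0,0,0,0,0,-1,1],
    [0,0,0,0,0,-1,1],
    [0,0,0,0,0,-1,1],
    [0,0,0,0,0,-1,1]
  ]
}}

```text
time_s: 11.18
tcp_pos: [0.4891, -0.3224, 0.2355]
orientation: [3.141, 0.0, 1.601]
contact_force: [-0.7, 0.3, -0.3]
finger_gap: 0.0855
```

Emit:
{"method": "send_rows", "body": {
  "series": [
    [0,0,0,0,0,-1,1],
    [0,0,0,0,0,-1,1],
    [0,0,0,0,0,-1,1],
    [0,0,0,0,0,-1,1],
    [0,0,0,0,0,-1,1]
  ]
}}

```text
time_s: 11.8
tcp_pos: [0.4891, -0.3228, 0.2354]
orientation: [3.142, 0.0, 2.385]
contact_force: [-0.8, -0.7, 0.4]
finger_gap: 0.0853
```

Emit:
{"method": "send_rows", "body": {
  "series": [
    [0,0,0,0,0,-0.5,1],
    [0,0,0,0,0,-0.5,1],
    [0,0,0,0,0,-0.5,1],
    [0,0,0,0,0,-0.5,1]
  ]
}}

```text
time_s: 12.3
tcp_pos: [0.489, -0.323, 0.2353]
orientation: [-3.142, 0.0, 2.775]
contact_force: [0.0, -0.5, -0.3]
finger_gap: 0.0852
```

```bash
python3 -c "
from h import *
st();plan([.4890,-.3226,.133],np.radians(159.7))"
```

```text
t 12.3 tcp [ 0.489  -0.323   0.2353] rpy [-3.1416  0.      2.7748] F [ 0.  -0.5 -0.3] T [-0.06 -0.04  0.01] gap 0.0852 j [-0.58  0.17  0.25  1.65  0.   -0.22]
plan [0.0009 0.0017 0.5117] [-0.      0.     -0.0159] dist 0.1023
```

Emit:
{"method": "send_rows", "body": {
  "series": [
    [0,0,0.2,0,0,-0.016,1],
    [0,0,0.4,0,0,-0.016,1],
    [0,0,0.51,0,0,-0.016,1],
    [0,0,0.51,0,0,-0.016,1],
    [0,0,0.51,0,0,-0.016,0.35]
  ]
}}

```text
time_s: 12.92
tcp_pos: [0.4894, -0.3233, 0.1346]
orientation: [-3.141, 0.001, 2.791]
contact_force: [0.1, 0.2, 0.2]
finger_gap: 0.0697
```

Emit:
{"method": "send_rows", "body": {
  "series": [
    [0,0,0,0,0,0,0],
    [0,0,0,0,0,0,0],
    [0,0,0,0,0,0,0],
    [0,0,0,0,0,0,0],
    [0,0,0,0,0,0,0]
  ]
}}

```text
time_s: 13.55
tcp_pos: [0.4892, -0.3233, 0.1338]
orientation: [-3.141, 0.001, 2.793]
contact_force: [0.0, -0.1, 5.0]
finger_gap: 0.011
```

```bash
python3 -c "
from h import *
st()"
```

```text
t 13.55 tcp [ 0.4892 -0.3233  0.1338] rpy [-3.1413e+00  8.0000e-04  2.7933e+00] F [ 0.  -0.1  5. ] T [-0.1   0.04 -0.  ] gap 0.011 j [-0.58  0.16  0.04  1.45 -0.   -0.24]
```

Emit:
{"method": "send_rows", "body": {
  "series": [
    [0,0,-0.1,0,0,0,0],
    [0,0,-0.3,0,0,0,0],
    [0,0,-0.5,0,0,0,0],
    [0,0,-0.75,0,0,0,0],
    [0,0,-0.75,0,0,0,0]
  ]
}}

```text
time_s: 14.18
tcp_pos: [0.4898, -0.3236, 0.2869]
orientation: [-3.14, 0.005, 2.793]
contact_force: [0.2, -0.2, -2.6]
finger_gap: 0.0109
```

```bash
python3 -c "
from h import *
st();plan([.5497,-.0563,.285],np.radians(170))"
```

```text
t 14.18 tcp [ 0.4898 -0.3236  0.2869] rpy [-3.1404  0.0053  2.7934] F [ 0.2 -0.2 -2.6] T [ 0.04 -0.02  0.  ] gap 0.0109 j [-0.58  0.19  0.38  1.75  0.   -0.24]
plan [0.1743 1.3585 0.007 ] [-0.0021  0.0066 -0.2212] dist 0.2739
```

Emit:
{"method": "send_rows", "body": {
  "series": [
    [0.17,1,0,0,0,0,0],
    [0.17,1,0,0,0,0,0],
    [0.17,1,0,0,0,0,0],
    [0.17,1,0,0,0,0,0],
    [0.17,1,0,0,0,0,0]
  ]
}}

```text
time_s: 14.8
tcp_pos: [0.5252, -0.1227, 0.2821]
orientation: [-3.141, -0.002, 2.795]
contact_force: [0.2, -0.5, -1.2]
finger_gap: 0.0113
```

Emit:
{"method": "send_rows", "body": {
  "series": [
    [0,0.35,0,0,0,-0.22,0],
    [0,0.35,0,0,0,-0.22,0],
    [0,0.35,0,0,0,-0.22,0],
    [0,0.35,0,0,0,-0.22,0]
  ]
}}

```text
time_s: 15.3
tcp_pos: [0.5489, -0.0591, 0.283]
orientation: [-3.141, -0.0, 2.964]
contact_force: [0.3, 0.5, -2.2]
finger_gap: 0.0113
```

```bash
python3 -c "
from h import *
st();plan([.5497,-.0563,.285],np.radians(170))
c=ctrl.calibration('wrist');a=ctrl.snapshot('wrist');cv2.imwrite('pics/w5.png',a);np.savez('w5',**c)
u,v=proj(c,[.5497,-.0563,.12]);print(u,v)
b=ctrl.snapshot('side');cs=ctrl.calibration('side');us,vs=proj(cs,[.5497,-.0563,.14]);print(us,vs)
t=ctrl.snapshot('top');cv2.imwrite('pics/t5.png',t)
x0,y0=int(us)-50,int(vs)-75
L=cv2.resize(a[0:384,100:420],(400,480));R=cv2.resize(b[y0:y0+120,x0:x0+100],(400,480),interpolation=cv2.INTER_CUBIC)
print(x0,y0);cv2.imwrite('pics/w5b.png',np.hstack([L,R]))
"
```

```text
t 15.3 tcp [ 0.5489 -0.0591  0.283 ] rpy [-3.1412e+00 -5.0000e-04  2.9640e+00] F [ 0.3  0.5 -2.2] T [ 0.03 -0.06 -0.01] gap 0.0113 j [-0.11  0.11  0.28  1.74 -0.    0.07]
plan [-0.0013  0.0147 -0.0099] [-0.0005 -0.0006 -0.0039] dist 0.0036
266.47346040181253 179.9030185895002
238.15511376770905 184.7115858277081
188 109
```

View pics/w5b.png

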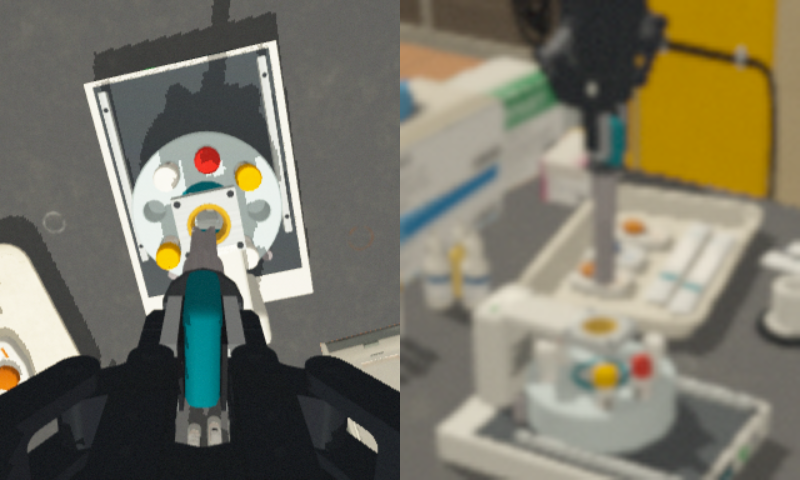

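Emit:
{"method": "send_rows", "body": {
  "series": [
    [0,0.014,0.07,0,0,-0.004,0],
    [0,0.014,0.14,0,0,-0.004,0],
    [0,0.014,0.14,0,0,-0.004,0]
  ]
}}

```text
time_s: 15.82
tcp_pos: [0.549, -0.0548, 0.2534]
orientation: [-3.141, -0.003, 2.969]
contact_force: [0.3, 0.4, -1.4]
finger_gap: 0.0112
```

```bash
python3 -c "
from h import *
s=st();plan([.5497,-.0563,.2],np.radians(170))
c=ctrl.calibration('wrist');a=ctrl.snapshot('wrist');cv2.imwrite('pics/w6.png',a);np.savez('w6',**c)
u,v=proj(c,[.5497,-.0563,.12]);print('bush',u,v);print('tip',proj(c,s['tcp_pos']-[0,0,.1258]))
x0,y0=int(u)-50,int(v)-50;print(x0,y0)
b=ctrl.snapshot('side');cs=ctrl.calibration('side');us,vs=proj(cs,[.5497,-.0563,.13]);X,Y=int(us)-25,int(vs)-40;print('side',us-X,vs-Y,X,Y,proj(cs,s['tcp_pos']-[0,0,.1258])-[X,Y],proj(cs,s['tcp_pos']-[0,0,.02])-[X,Y])
L=cv2.resize(a[y0:y0+100,x0:x0+100],(500,500),interpolation=cv2.INTER_CUBIC);R=cv2.resize(b[Y:Y+80,X:X+48],(300,500),interpolation=cv2.INTER_CUBIC)
cv2.imwrite('pics/w6b.png',np.hstack([L,R]))
"
```

```text
t 15.82 tcp [ 0.549  -0.0548  0.2534] rpy [-3.1414e+00 -2.8000e-03  2.9694e+00] F [ 0.3  0.4 -1.4] T [-0.02  0.02 -0.02] gap 0.0112 j [-0.1   0.1   0.2   1.68  0.    0.07]
plan [-0.0053 -0.0065  0.2668] [-0.0002 -0.0035  0.003 ] dist 0.0534
bush 261.65671874639213 190.02530835427063
tip [263.34678216 191.48640263]
211 140
side 25.162329418055947 40.418555106394024 213 147 [25.11709383 41.32003619] [25.03507428 11.43559332]
```

View pics/w6b.png

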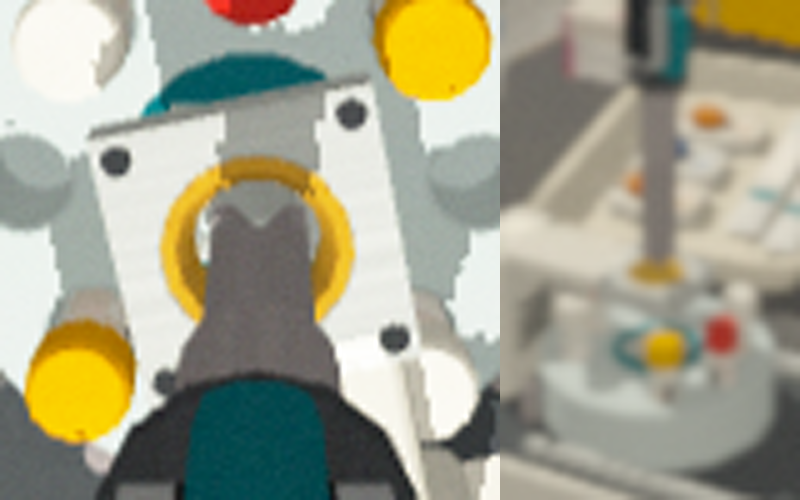

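Emit:
{"method": "send_rows", "body": {
  "series": [
    [-0.003,-0.005,0.04,0,0,0,0],
    [-0.003,-0.005,0.08,0,0,0,0],
    [-0.003,-0.005,0.12,0,0,0,0],
    [-0.003,-0.005,0.16,0,0,0,0],
    [-0.003,-0.005,0.2,0,0,0,0]
  ]
}}

```text
time_s: 16.55
tcp_pos: [0.5501, -0.056, 0.2147]
orientation: [3.141, 0.0, 2.969]
contact_force: [0.4, 0.4, -2.3]
finger_gap: 0.011
```

```bash
python3 -c "
from h import *
st()"
```

```text
t 16.55 tcp [ 0.5501 -0.056   0.2147] rpy [3.1415e+00 1.0000e-04 2.9694e+00] F [ 0.4  0.4 -2.3] T [ 0.1  -0.26  0.05] gap 0.011 j [-0.1   0.08  0.11  1.6   0.    0.07]
```

Emit:
{"method": "send_rows", "body": {
  "series": [
    [0,0,0.03,0,0,0,0],
    [0,0,0.06,0,0,0,0],
    [0,0,0.08,0,0,0,0],
    [0,0,0.1,0,0,0,0]
  ]
}}

```text
time_s: 17.05
tcp_pos: [0.5502, -0.056, 0.1952]
orientation: [3.142, 0.0, 2.969]
contact_force: [0.2, 1.3, -1.1]
finger_gap: 0.0106
```

Emit:
{"method": "send_rows", "body": {
  "series": [
    [0,0,0.02,0,0,0,0],
    [0,0,0.04,0,0,0,0],
    [0,0,0.05,0,0,0,0]
  ]
}}

```text
time_s: 17.42
tcp_pos: [0.5501, -0.056, 0.185]
orientation: [3.142, -0.0, 2.969]
contact_force: [1.3, 0.5, -1.5]
finger_gap: 0.0113
```

Emit:
{"method": "send_rows", "body": {
  "series": [
    [0,0,0.015,0,0,0,0],
    [0,0,0.03,0,0,0,0],
    [0,0,0.04,0,0,0,0]
  ]
}}

```text
time_s: 17.8
tcp_pos: [0.5504, -0.0559, 0.1773]
orientation: [3.141, 0.001, 2.969]
contact_force: [2.6, 1.3, 0.1]
finger_gap: 0.0108
```

Emit:
{"method": "send_rows", "body": {
  "series": [
    [0,0,0.015,0,0,0,0],
    [0,0,0.03,0,0,0,0],
    [0,0,0.03,0,0,0,0]
  ]
}}

```text
time_s: 18.18
tcp_pos: [0.5503, -0.0559, 0.1709]
orientation: [3.141, 0.0, 2.97]
contact_force: [5.7, 2.5, -2.9]
finger_gap: 0.0108
```

Emit:
{"method": "send_rows", "body": {
  "series": [
    [-0.004,0.001,0,0,0,0,0],
    [-0.004,0.001,0.015,0,0,0,0],
    [-0.004,0.001,0.02,0,0,0,0]
  ]
}}

```text
time_s: 18.55
tcp_pos: [0.5507, -0.056, 0.1669]
orientation: [-3.142, -0.001, 2.969]
contact_force: [2.4, 1.5, -0.8]
finger_gap: 0.0112
```

```bash
python3 -c "
from h import *
st()"
```

```text
t 18.55 tcp [ 0.5507 -0.056   0.1669] rpy [-3.1416e+00 -6.0000e-04  2.9693e+00] F [ 2.4  1.5 -0.8] T [ 0.48 -0.47  0.02] gap 0.0112 j [-0.1   0.08  0.02  1.51  0.    0.07]
```

Emit:
{"method": "send_rows", "body": {
  "series": [
    [-0.002,0.001,0.01,0,0,0,0],
    [-0.002,0.001,0.02,0,0,0,0],
    [-0.002,0.001,0.025,0,0,0,0],
    [-0.002,0.001,0.025,0,0,0,0]
  ]
}}

```text
time_s: 19.05
tcp_pos: [0.5511, -0.056, 0.162]
orientation: [-3.141, -0.001, 2.969]
contact_force: [0.0, -0.4, -1.0]
finger_gap: 0.0112
```

Emit:
{"method": "send_rows", "body": {
  "series": [
    [0,0,0,0,0,0.06,0],
    [0,0,0,0,0,0.12,0],
    [0,0,0,0,0,0.2,0],
    [0,0,0,0,0,0.28,0],
    [0,0,0,0,0,0.34,0]
  ]
}}

```text
time_s: 19.68
tcp_pos: [0.5512, -0.056, 0.1622]
orientation: [-3.141, -0.0, 2.7]
contact_force: [-0.4, -0.4, -2.5]
finger_gap: 0.0112
```

```bash
python3 -c "
from h import *
st()"
```

```text
t 19.68 tcp [ 0.5512 -0.056   0.1622] rpy [-3.1412e+00 -1.0000e-04  2.7004e+00] F [-0.4 -0.4 -2.5] T [-0.06 -0.    0.09] gap 0.0112 j [-0.1   0.08  0.01  1.5  -0.    0.34]
```

Emit:
{"method": "send_rows", "body": {
  "series": [
    [0,0,0,0,0,0.08,0],
    [0,0,0,0,0,0.16,0],
    [0,0,0,0,0,0.25,0],
    [0,0,0,0,0,0.33,0],
    [0,0,0,0,0,0.37,0]
  ]
}}

```text
time_s: 20.3
tcp_pos: [0.5512, -0.0559, 0.1623]
orientation: [-3.141, -0.0, 2.411]
contact_force: [-0.9, -0.4, -1.2]
finger_gap: 0.0108
```

Emit:
{"method": "send_rows", "body": {
  "series": [
    [0,0,0.01,0,0,0,0],
    [0,0,0.02,0,0,0,0],
    [0,0,0.03,0,0,0,0]
  ]
}}

```text
time_s: 20.68
tcp_pos: [0.5513, -0.0559, 0.1563]
orientation: [3.142, 0.0, 2.412]
contact_force: [-1.3, 0.0, 1.5]
finger_gap: 0.011
```

```bash
python3 -c "
from h import *
st()"
```

```text
t 20.68 tcp [ 0.5513 -0.0559  0.1563] rpy [3.1416e+00 2.0000e-04 2.4122e+00] F [-1.3  0.   1.5] T [0.02 0.45 0.04] gap 0.011 j [-0.1   0.08 -0.    1.49 -0.    0.63]
```

Emit:
{"method": "send_rows", "body": {
  "series": [
    [0,0,0.008,0,0,0,0],
    [0,0,0.012,0,0,0,0]
  ]
}}

```text
time_s: 20.92
tcp_pos: [0.5513, -0.0559, 0.1538]
orientation: [-3.142, 0.0, 2.412]
contact_force: [-3.1, 0.4, 2.6]
finger_gap: 0.0113
```

```bash
python3 -c "
from h import *
st()"
```

```text
t 20.93 tcp [ 0.5513 -0.0559  0.1538] rpy [-3.1415  0.      2.4118] F [-3.1  0.4  2.6] T [-0.05  0.48  0.06] gap 0.0113 j [-0.1   0.08 -0.01  1.48 -0.    0.63]
```

Emit:
{"method": "send_rows", "body": {
  "series": [
    [0.002,-0.0015,0.01,0,0,0,0],
    [0.002,-0.0015,0.02,0,0,0,0],
    [0.002,-0.0015,0.025,0,0,0,0]
  ]
}}

```text
time_s: 21.3
tcp_pos: [0.551, -0.0558, 0.1488]
orientation: [3.141, 0.0, 2.412]
contact_force: [-0.4, 0.4, 1.9]
finger_gap: 0.0115
```

```bash
python3 -c "
from h import *
st()"
```

```text
t 21.3 tcp [ 0.551  -0.0558  0.1488] rpy [3.1413e+00 3.0000e-04 2.4117e+00] F [-0.4  0.4  1.9] T [-0.03 -0.05  0.06] gap 0.0115 j [-0.1   0.08 -0.02  1.47  0.    0.63]
```

Dropped in; only about 3 mm remain. I'll seat it gently.

Emit:
{"method": "send_rows", "body": {
  "series": [
    [0,0,0.005,0,0,0,0],
    [0,0,0.01,0,0,0,0],
    [0,0,0.013,0,0,0,0]
  ]
}}

```text
time_s: 21.68
tcp_pos: [0.551, -0.0558, 0.1463]
orientation: [3.141, 0.0, 2.412]
contact_force: [0.6, 0.6, 2.9]
finger_gap: 0.0111
```

Emit:
{"method": "send_rows", "body": {
  "series": [
    [0,0,0.003,0,0,0,0],
    [0,0,0.006,0,0,0,0]
  ]
}}

```text
time_s: 21.92
tcp_pos: [0.551, -0.0558, 0.1458]
orientation: [3.141, 0.001, 2.412]
contact_force: [-1.0, 0.4, 10.2]
finger_gap: 0.011
```

Emit:
{"method": "send_rows", "body": {
  "series": [
    [0,0,-0.004,0,0,0,0],
    [0,0,-0.004,0,0,0,0.4],
    [0,0,-0.004,0,0,0,0.6],
    [0,0,-0.004,0,0,0,0.8],
    [0,0,-0.004,0,0,0,1]
  ]
}}

```text
time_s: 22.55
tcp_pos: [0.5508, -0.0558, 0.1458]
orientation: [-3.141, -0.0, 2.412]
contact_force: [0.1, 0.2, 0.5]
finger_gap: 0.0824
```

Emit:
{"method": "send_rows", "body": {
  "series": [
    [0,0,0,0,0,0,1],
    [0,0,-0.1,0,0,0,1],
    [0,0,-0.3,0,0,0,1],
    [0,0,-0.5,0,0,0,1],
    [0,0,-0.5,0,0,0,1]
  ]
}}

```text
time_s: 23.18
tcp_pos: [0.5519, -0.0559, 0.2492]
orientation: [3.139, 0.004, 2.412]
contact_force: [-0.9, 0.3, -0.5]
finger_gap: 0.0854
```

```bash
python3 -c "
from h import *
st()
a=ctrl.snapshot('wrist')
b=ctrl.snapshot('side');X,Y=205,140
L=cv2.resize(a[0:300,100:420],(500,470),interpolation=cv2.INTER_CUBIC);R=cv2.resize(b[Y:Y+110,X:X+70],(299,470),interpolation=cv2.INTER_CUBIC)
cv2.imwrite('pics/w7b.png',np.hstack([L,R]))
"
```

```text
t 23.18 tcp [ 0.5519 -0.0559  0.2492] rpy [3.1385 0.0043 2.4116] F [-0.9  0.3 -0.5] T [-0.02  0.03 -0.01] gap 0.0854 j [-0.1   0.09  0.19  1.66 -0.    0.63]
```

View pics/w7b.png

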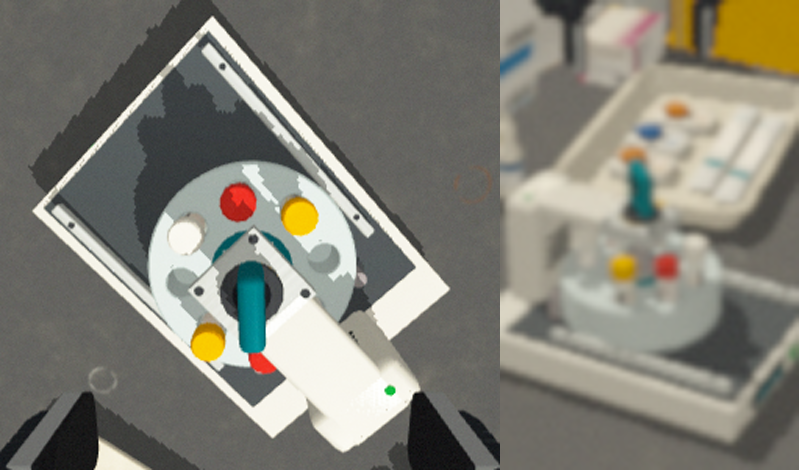

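The spindle stands upright with its collar on the bridge. The carousel is flat between the rails against the pins, and the gripper is open and clear. A green lamp on the column is lit.

```bash
python3 -c "
from station import ctrl
print(ctrl.job_done())"
```

```text
the job is handed in; nothing more can be done
None
```

The spindle is seated in the drive coupling with its collar on the bridge. I let go of it and handed the job in at about 23 s of the 70 s allowed.

- **Carousel:** The first push stiffened at about 15 N, but the picture showed the drum about 1 mm off centre. It was probably touching only one pin, so I gave it a second push from the right front, which stiffened at about 19 N. After that, the picture showed it within about 0.5 mm of centre, flat between the rails.
- **Spindle:** I could see the coupling's cross through the bush and hub before inserting, at about 3° from straight ahead. I turned the spindle to that angle just above the coupling instead of searching while pressing on it. It dropped in with about 3 N of resistance.
- **Last checks:** The collar met the bridge at the expected height (gripper point at 0.1458 m), pressed with about 10 N. After release, the final picture showed the spindle upright with its collar on the bridge, the carousel in place and the gripper clear.
- **Not checked:** I could not see the two pins' contacts directly at the end. I did not re-measure the bystander items, but the arm did not go near them.

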